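# Start the hand bolt of a tube clamp

## Task

The hand bolt of the tube clamp stands loose on top of its threaded boss. Take it by its round black knob and turn it backward (anticlockwise seen from above) only until you feel it drop into the start of the thread, well under a quarter turn past that point; then screw it forward (clockwise) one full turn from there. The program finishes while holding: keep the knob gripped and still at the end, and leave the other things on the bench where they are.

Things in the scene. Friction and masses are not known exactly. Their poses are not given: they have to be found in the camera images.
- clamp: Tube clamp fixed to the bench: base plate 175 x 90 x 10 mm, an upright round threaded boss 34 mm across with a flat steel strap ear (26 mm wide, top at 65 mm) on it. Origin on the bench under the boss's axis, z up that axis. It has no outward sign of where the thread starts.
- tube_mid (a point): Middle of the axis of the grey plastic tube held by the clamp: 95 mm from the boss's axis on the clamp's +x side, 44 mm above the bench. The tube lies level along the clamp's y, 366 mm long, 60 to 66 mm across (top at 77 mm), with a steel strap over its middle up to 79 mm.
- clamp_bolt: Captive hand bolt: round fluted black knob, 42 mm across, 26 mm high, on an upright shank, always on the boss's axis. Origin: centre of the knob's underside, 88 mm above the bench at the start; z up; x turns with the knob and points to its rib. Nothing stands within 35 mm beside the knob at its height. About 0.2 kg; turns with 0.04 N m of friction and stays where it is left.
- mark (a point): Top of the raised rib (16 x 6 mm, 4 mm high) in bare metal on the knob's top, 15 mm from the axis and 30 mm above the knob's underside: shows how far the knob has turned.
- boss_top (a point): Centre of the top of the strap ear on the boss, 65 mm above the bench. The bolt's thread is right-handed, pitch 8 mm. At the start its end rests on a flat land above the thread and resists pressing down. Turned back 0.8 to 2.4 rad (varies) it passes a ledge and, let go or pressed down, drops 8 mm into the thread. Forward on the land there is a dead stop.
- bolt_height (a joint): Height of the bolt in m against its start: 0 on the land (it lifts 3 mm at most), about -0.008 after the drop, then 8 mm lower per forward turn: about -0.016 after one turn; -0.021 is its lowest. Held by the fingers, it goes down only as far as the hand lets it.
- screwdriver: Bystander: a screwdriver lying on the bench, origin under its middle.
- meter: Bystander: hand multimeter, 75 x 150 x 40 mm, origin at the centre of its underside.
- parts_tray: Bystander: divided plastic tray, 110 x 160 x 35 mm, origin at the centre of its underside.
- mug: Bystander: white mug 90 mm high, 80 mm across, origin at the centre of its underside.

How it is judged:
On the way:
1. the bolt, turned backward past the ledge, has dropped to the start of the thread (value of joint bolt_height between -0.0095 and -0.0055 m and x of mark in the frame of clamp above 0.005 m), for 0.1 s.
At the end, for the whole second after the job is handed in: The bolt stands one turn forward of the thread drop (within about a sixth of a turn, 12.5 to 18.5 mm below its start height), still, and the fingers still grip its knob with more than 3 N (value of joint bolt_height between -0.0185 and -0.0125 m and x of mark in the frame of clamp above 0.0065 m and contact force between the fingers and clamp_bolt above 3 N and angular speed of clamp_bolt below 0.1 rad/s and linear speed of clamp_bolt below 0.01 m/s); the arm keeps its last pose, push and grip.
It fails at once if the bolt is turned back about a quarter turn past the drop (1.3 rad), or forced forward through the dead stop (y of mark in the frame of clamp above 0.014 m and value of joint bolt_height above -0.0095 m).
It fails at once if a bystander is moved more than 20 mm (distance of any of screwdriver, meter, parts_tray, mug from where it was at the start of the episode above 0.02 m).
It also fails if it takes over 64 s, if anything falls off the work surface, if the arm or the gripper's body presses on something with over 40 N, if the wrist force passes 120 N, or if a joint passes its speed limit or range.

## Robot

A 6-joint arm with a two-finger parallel gripper is mounted at the origin on the work surface. World frame = base frame: x ahead of the robot, y to its left, z up, the work surface at z = 0. Lengths are in m, angles in rad, forces in N, time in s.
With the tool pointing down it reaches from about 0.35 to 0.85 m from the base axis. Payload 8.1 kg.
Tool frame: the origin (TCP) lies midway between the tips of the shut fingers; the grasp point (between the pads) lies 19 mm behind it (robot.grip_depth is the distance from the TCP to the grasp point, in m); z points along the fingers, y is the line along which they close (so a half turn about z gives the same grasp; the last joint's range is limited). The gripper opens to 93 mm and grips with 3 to 60 N. Pads are 15 mm wide; open, the fingers measure 128 mm over their backs; the gripper's body (75 mm by 188 mm) begins 65 mm behind the grasp point.
Start: joints at [-1.409, 0.13, 1.488, -0, 1.523, -0.085], TCP at [0.147, -0.582, 0.196] pointing down, gripper open.
Joint ranges: [-2.96, 2.96], [-0.89, 2.26], [0.02, 2.5], [-1.34, 4.48], [0, 2.73], [-2.66, 2.66]. Speed limits (rad/s): [2.39, 2.39, 2.79, 3.14, 3.14, 3.14].

## Interface

Orientations are given as a 3x3 rotation matrix whose columns are the frame's x, y, z axes.
In Python, from rig import telemetry, cams, order, robot gives the robot as it stands.
- The arm moves only by the tool carry_out, never from a script. Its argument "series" is a list of rows, each an object with "jaw": the opening, from -1 (shut) to 1 (fully open); "dp": the shift along the tool's x, y, z in fractions of the full range, 1 being 800 mm, a list of three; "turn": the turn about the tool's z in fractions of the full range, 1 being 2 pi rad. In form: [{"jaw": jaw, "dp": [tx, ty, tz], "turn": turn}, ...]. A call has 1 to 10 rows; each row is the pose to reach, as a shift and turn from the pose commanded when the call began, along the tool's axes at that moment; what a row does not reach only later rows make up. A row lasts 1/12 s, in which the tool goes at most 41.7 mm and 7.16 degrees, less where a joint would pass 70% of its speed; a pose out of reach is approached as far as the arm can. Shift and turn numbers lie between -1 and 1, and a call with a number outside is refused. A call with a gripper value outside its range is refused whole. The fingers move at their own pace and stop on an object; "grip_force" is the grip in N (left out, the last holds). Time passes only in rows, so rows that repeat a pose let the fingers close. It gives the time, the measured TCP pose, the force, the opening and the grip force at its end, in the units of the state.
- telemetry.read_state(): the state, without advancing time (a new reading comes with each control period).
- cams.capture(name): name is "scene" or "side" or "wrist"; returns a dict with "frame" (384x512x3 uint8, red, green, blue), "fx", "fy", "cx", "cy" (pixels), "dist" ([k1, k2, p1, p2, k3] as OpenCV has them; the pictures are not rectified), "world_to_cam" (4x4, takes a point from world to camera coordinates). Camera axes: x right, y down, z forward; pixel columns grow to the right and rows downward; lengths in m; the calibration is good to about 2 mm. A picture is of the moment at which its call begins. There is no depth.
- order.hand_in(): hands the job in; it is judged then, once.
The state is a dict: "t": time; "joint_positions": joint angles; "joint_velocities": joint speeds; "joint_torque": joint torques, N m; "position": TCP position; "tool_rot": TCP orientation; "contact_force": force on the tool from outside, world axes, zero at the start; "wrist_torque": the same for the moment, N m; "grip_width": finger opening in m; "grip_force": force on a finger pad.
Only numpy, scipy, OpenCV 4.12 (cv2) and the standard library are available. Lean on these libraries where they do the work, as an engineer would, in place of code of your own. Each camera call takes 0.05 s, during which the arm holds its last target. There are 200 camera calls.

## Working session

There is one attempt and no reset: what is moved stays moved. The work goes in short steps, Python scripts to look and compute and a tool call to move; the robot and the scene stay as the last step left them, time stands still between calls to the robot, and variables do not carry over. Pictures are saved under pics/ and viewed, at most 10 in all, crops included, and the job is handed in when it is done.

Besides the shell and the picture viewer there is one more tool, called after "Request:" by a JSON object that holds its "fn" and its "kwargs". carry_out: Moves the arm, as the interface text tells. Its arguments: {"type":"object","properties":{"series":{"type":"array"},"grip_force":{"type":"number"}},"required":["series"]}

```bash
mkdir -p pics; python3 - <<'E'
from rig import telemetry,cams
import cv2,numpy as np
s=telemetry.read_state();print(s['t'],s['position'],s['tool_rot'],s['grip_width'])
for n in("scene","side"):
    c=cams.capture(n);cv2.imwrite(f'pics/{n}0.png',c['frame'][:,:,::-1]);np.savez(f'{n}0.npz',**c)
    print(n,c['fx'],c['cx'],c['cy'],c['dist']);print(np.round(c['world_to_cam'],3))
E
```

```text
0.0 [ 0.14650783 -0.58121762  0.19479484] [[ 9.69699937e-01  2.44298918e-01 -2.65925347e-04]
 [ 2.44298995e-01 -9.69698278e-01  1.80290378e-03]
 [ 1.82580093e-04 -1.81324098e-03 -9.99998339e-01]] 0.09274362432447937
scene 347.9878289637712 261.2101296697206 188.33238691662132 [-0.05208534  0.          0.          0.          0.        ]
[[-0.725  0.689 -0.016  0.379]
 [ 0.547  0.561 -0.621 -0.24 ]
 [-0.418 -0.459 -0.784  1.284]
 [ 0.     0.     0.     1.   ]]
side 415.44942740225264 260.08775409288035 197.77823792719755 [-0.14948856  0.          0.          0.          0.        ]
[[ 0.896 -0.445 -0.01  -0.474]
 [-0.295 -0.577 -0.762  0.229]
 [ 0.333  0.685 -0.648  1.438]
 [ 0.     0.     0.     1.   ]]
```

View pics/scene0.png

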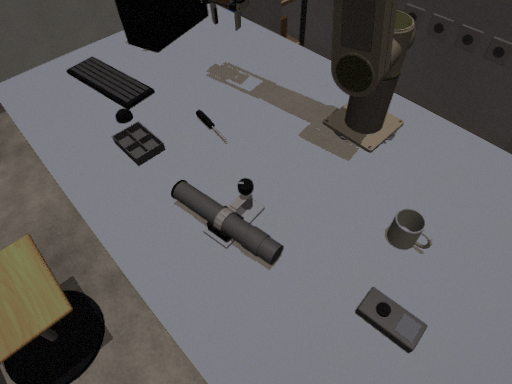

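View pics/side0.png

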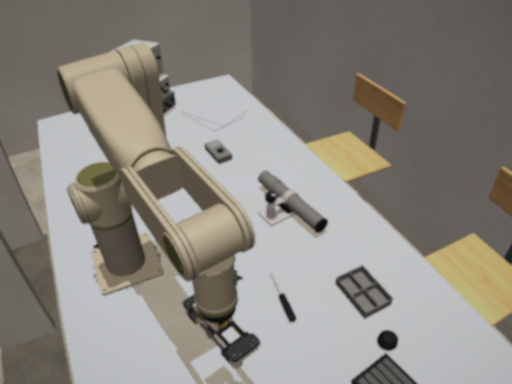

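The scene view shows the knob at about (245,186), with the tube running from (180,190) to (275,248). The side view shows the knob at about (271,197), with the tube running from (265,178) to (320,222). Next I'll triangulate the knob and work out the clamp axis.

```bash
cat > h.py <<'E'
import numpy as np,cv2
def K(c): return np.array([[c['fx'],0,c['cx']],[0,c['fy'],c['cy']],[0,0,1.]])
def ray(c,px):
    u=cv2.undistortPoints(np.array([[px]],float),K(c),np.array(c['dist']))[0,0]
    W=np.array(c['world_to_cam']);R=W[:3,:3];d=R.T@np.r_[u,1];return -R.T@W[:3,3],d/np.linalg.norm(d)
def plane(c,px,z):
    o,d=ray(c,px);return o+d*(z-o[2])/d[2]
def tri(rs):
    A=sum(np.eye(3)-np.outer(d,d) for o,d in rs);b=sum((np.eye(3)-np.outer(d,d))@o for o,d in rs)
    x=np.linalg.solve(A,b);return x,[np.linalg.norm(np.cross(x-o,d)) for o,d in rs]
def proj(c,p):
    W=np.array(c['world_to_cam']);return cv2.projectPoints(np.array([p],float),cv2.Rodrigues(W[:3,:3])[0],W[:3,3],K(c),np.array(c['dist']))[0][0,0]
def blob(c,box,thr):
    x0,y0,x1,y1=box;g=c['frame'][y0:y1,x0:x1].max(2);m=(g<thr).astype(np.uint8)
    n,l,s,ce=cv2.connectedComponentsWithStats(m);return [(s[i].tolist(),(ce[i]+[x0,y0]).round(1)) for i in range(1,n) if s[i][4]>8]
E
python3 - <<'E'
from h import *
a=dict(np.load('scene0.npz'));b=dict(np.load('side0.npz'))
print(blob(a,(232,172,262,200),45),blob(b,(260,187,285,207),45))
for c,e in((a,[(183,192),(272,244)]),(b,[(266,181),(317,218)])): print([plane(c,p,.055).round(3) for p in e])
print(tri([ray(a,(245.5,186.5)),ray(b,(271,197.5))]))
i1=cv2.resize(a['frame'][160:265,165:290],None,fx=4,fy=4,interpolation=2);i2=cv2.resize(b['frame'][165:240,250:335],None,fx=5,fy=5,interpolation=2)
o=np.zeros((600,800,3),np.uint8)
i2=cv2.resize(b['frame'][180:230,250:305],None,fx=5,fy=5);o[:420,:500]=i1;o[:250,510:785]=i2;cv2.imwrite('pics/z1.png',o[:,:,::-1])
E
```

```text
[([6, 7, 15, 17, 186], array([245.4, 186.8]))] [([7, 5, 8, 10, 45], array([269.9, 197.7])), ([20, 17, 5, 3, 11], array([282.3, 205.2]))]
[array([ 0.687, -0.162,  0.055]), array([0.62 , 0.145, 0.055])]
[array([0.619, 0.125, 0.055]), array([ 0.686, -0.157,  0.055])]
(array([ 0.56354055, -0.02104137,  0.09924734]), [np.float64(0.0018740150775184298), np.float64(0.0018740150775183049)])
```

View pics/z1.png

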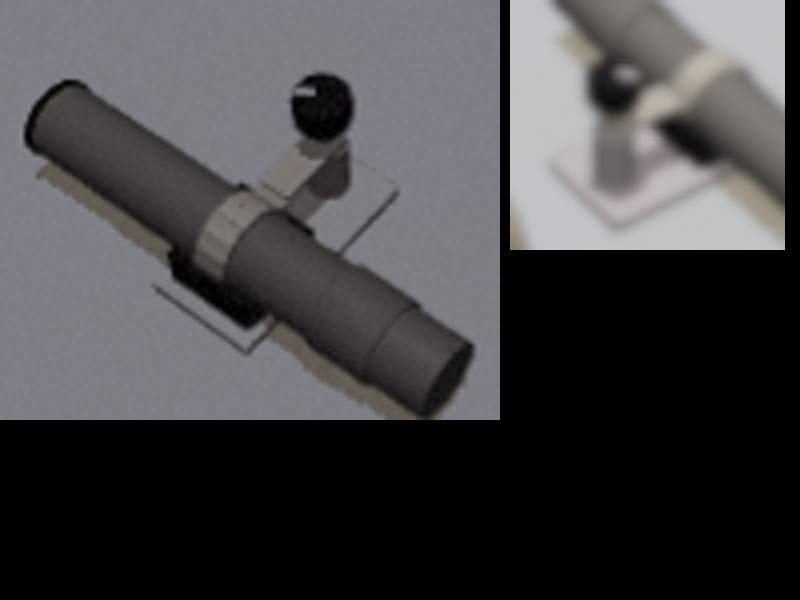

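The crop shows the knob with its bright rib at scene pixel (241,183). The tube lies on the far side, so clamp +x points about 12° left of world +x. Triangulation puts the knob at (0.564, -0.021, 0.099), which fits the given height. I'll move above it at safe height.

The rows are not in the units I measure in: shifts go in shares of 800 mm and turns go in shares of 2 pi rad. I convert before sending: 541 mm / 800 = 0.6763, -441 mm / 800 = -0.5513.

Request:
{"fn": "carry_out", "kwargs": {"series": [{"jaw": 1, "dp": [0.3375, -0.275, 0], "turn": 0}, {"jaw": 1, "dp": [0.3375, -0.275, 0], "turn": 0}, {"jaw": 1, "dp": [0.3375, -0.275, 0], "turn": 0}, {"jaw": 1, "dp": [0.3375, -0.275, 0], "turn": 0}, {"jaw": 1, "dp": [0.6763, -0.5513, 0], "turn": 0}, {"jaw": 1, "dp": [0.6763, -0.5513, 0], "turn": 0}, {"jaw": 1, "dp": [0.6763, -0.5513, 0], "turn": 0}, {"jaw": 1, "dp": [0.6763, -0.5513, 0], "turn": 0}, {"jaw": 1, "dp": [0.6763, -0.5513, 0], "turn": 0}, {"jaw": 1, "dp": [0.6763, -0.5513, 0], "turn": 0}], "grip_force": 25}}

```text
t: 0.93
position: [0.396, -0.2457, 0.1956]
tool_rot: [[0.97, 0.244, -0.0], [0.244, -0.97, 0.0], [-0.0, -0.0, -1.0]]
contact_force: [0.6, -0.8, 0.2]
grip_width: 0.0928
grip_force: 0.0
```

```bash
python3 - <<'E'
from h import *
from rig import telemetry
a=dict(np.load('scene0.npz'));s=telemetry.read_state()
d=np.array([.5635,-.021,.195])-s['position'];print(s['t'],s['position'],s['joint_positions'].round(3) if hasattr(s['joint_positions'],'round') else s['joint_positions'],(np.array(s['tool_rot']).T@d*1000).round(1))
m=plane(a,(241.2,182.8),.118);v=m[:2]-[.5635,-.021];print(m,np.linalg.norm(v),np.degrees(np.arctan2(v[1],v[0]))-12.4)
E
```

```text
0.9333 [ 0.39604238 -0.24567839  0.19563197] [-0.665 -0.24   1.845  0.     1.536  0.659] [ 217.2 -177.     0.6]
[ 0.57097499 -0.02643328  0.118     ] 0.009240998144549898 -48.411925707320236
```

To row units: 216 mm / 800 = 0.27, -176 mm / 800 = -0.22.

Request:
{"fn": "carry_out", "kwargs": {"series": [{"jaw": 1, "dp": [0.27, -0.22, 0], "turn": 0}, {"jaw": 1, "dp": [0.27, -0.22, 0], "turn": 0}, {"jaw": 1, "dp": [0.27, -0.22, 0], "turn": 0}, {"jaw": 1, "dp": [0.27, -0.22, 0], "turn": 0}, {"jaw": 1, "dp": [0.27, -0.22, 0], "turn": 0}, {"jaw": 1, "dp": [0.27, -0.22, 0], "turn": 0}, {"jaw": 1, "dp": [0.27, -0.22, 0], "turn": 0}, {"jaw": 1, "dp": [0.27, -0.22, 0], "turn": 0}, {"jaw": 1, "dp": [0.27, -0.22, 0], "turn": 0}, {"jaw": 1, "dp": [0.27, -0.22, 0], "turn": 0}]}}

```text
t: 1.77
position: [0.5614, -0.0244, 0.1952]
tool_rot: [[0.97, 0.245, -0.001], [0.245, -0.97, -0.0], [-0.001, -0.0, -1.0]]
contact_force: [-0.3, 0.2, 0.2]
grip_width: 0.0931
grip_force: 0.0
```

```bash
python3 - <<'E'
from h import *
from rig import telemetry,cams
s=telemetry.read_state();print(s['t'],s['position'],s['joint_positions'])
c=cams.capture('wrist');np.savez('w1.npz',**c);cv2.imwrite('pics/w1.png',c['frame'][:,:,::-1])
print('pred',proj(c,(.5635,-.021,.1)), 'campos',ray(c,(256,192)))
E
```

```text
1.7667 [ 0.56137326 -0.02438969  0.19521605] [-1.34361810e-01  2.95001464e-02  1.59563750e+00 -4.24038637e-04
  1.51781278e+00  1.18914826e+00]
pred [249.69044229 189.91448934] campos (array([ 0.62727864, -0.00784083,  0.38384884]), array([-0.2204745 , -0.06849562, -0.97298476]))
```

View pics/w1.png

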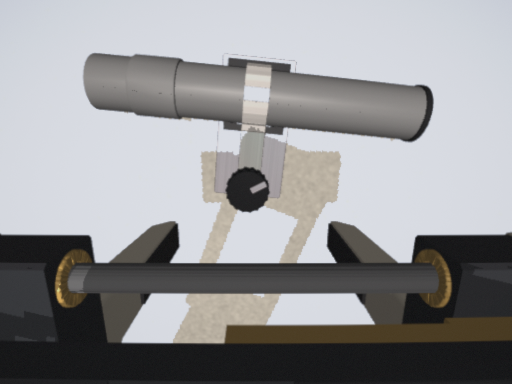

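The wrist view shows the knob at about (248,190), its rib at about (259,187) pointing right and slightly up, and the tube above it, with the clear surroundings expected. I'll refine the centre and the rib angle.

```bash
cat >> h.py <<'E'
def look(c,k=(.5635,-.021),dz=0.,yaw=.216):
    u,v=proj(c,(*k,.101+dz)).astype(int);r=30;g=c['frame'][v-r:v+r,u-r:u+r].max(2)
    m=(g<55).astype(np.uint8);n,l,s,_=cv2.connectedComponentsWithStats(m);i=1+s[1:,4].argmax()
    hull=cv2.convexHull(np.argwhere(l==i)[:,::-1].astype(np.int32));(x,y),R=cv2.minEnclosingCircle(hull)
    f=np.zeros_like(m);cv2.circle(f,(int(round(x)),int(round(y))),int(R-2),1,-1)
    M=(f>0)&(g>90);p=np.argwhere(M)[:,::-1].mean(0)+[u-r,v-r]
    ce=plane(c,(x+u-r,y+v-r),.104+dz);rb=plane(c,p,.118+dz)
    w=rb[:2]-np.array(k);a=np.arctan2(w[1],w[0])-yaw
    print('circle',x+u-r,y+v-r,R,'centre',ce.round(4),'ribpx',p.round(1),M.sum(),rb.round(4),'r',np.linalg.norm(w).round(4),'mark angle',round(float(a),2))
    return ce
E
python3 - <<'E'
from h import *
c=dict(np.load('w1.npz'));ce=look(c);look(c,ce[:2])
t=[plane(c,p,.062) for p in((88,80),(431,112))];print(t,plane(c,(258,68),.079),plane(c,(258,68),.079)-plane(c,(253,160),.065))
E
```

```text
circle 247.04878044128418 189.21951293945312 21.78959846496582 centre [ 0.5644 -0.018   0.104 ] ribpx [257.8 187. ] 105 [ 0.5722 -0.0271  0.118 ] r 0.0106 mark angle -0.82
circle 247.04878044128418 189.21951293945312 21.78959846496582 centre [ 0.5644 -0.018   0.104 ] ribpx [257.8 187. ] 105 [ 0.5722 -0.0271  0.118 ] r 0.0119 mark angle -1.07
[array([0.62972645, 0.17479634, 0.062     ]), array([ 0.68944791, -0.19488643,  0.062     ])] [6.82120404e-01 3.99793693e-04 7.90000000e-02] [0.09212751 0.01824088 0.014     ]
```

```bash
python3 - <<'E'
from h import *
from rig import telemetry
s=telemetry.read_state();d=np.array([.564,-.0195,.088])-s['position']
print(s['position'],np.abs(s['joint_velocities']).max(),(np.array(s['tool_rot']).T@d*1000).round(1))
E
```

```text
[ 0.56130147 -0.02492972  0.19547023] 0.01564992913930811 [  4.   -4.6 107.5]
```

To row units: 107 mm / 800 = 0.1338, 100 mm / 800 = 0.125.

Request:
{"fn": "carry_out", "kwargs": {"series": [{"jaw": 0.8, "dp": [0.005, -0.0058, 0.0375], "turn": 0}, {"jaw": 0.8, "dp": [0.005, -0.0058, 0.075], "turn": 0}, {"jaw": 0.8, "dp": [0.005, -0.0058, 0.1063], "turn": 0}, {"jaw": 0.8, "dp": [0.005, -0.0058, 0.125], "turn": 0}, {"jaw": 0.8, "dp": [0.005, -0.0058, 0.1338], "turn": 0}, {"jaw": 0.8, "dp": [0.005, -0.0058, 0.1338], "turn": 0}, {"jaw": 0.8, "dp": [0.005, -0.0058, 0.1338], "turn": 0}, {"jaw": 0, "dp": [0.005, -0.0058, 0.1338], "turn": 0}, {"jaw": 0, "dp": [0.005, -0.0058, 0.1338], "turn": 0}, {"jaw": 0, "dp": [0.005, -0.0058, 0.1338], "turn": 0}]}}

```text
t: 2.65
position: [0.5657, -0.019, 0.0904]
tool_rot: [[0.97, 0.244, 0.002], [0.244, -0.97, -0.0], [0.002, 0.001, -1.0]]
contact_force: [0.0, -0.7, 0.3]
grip_width: 0.0683
grip_force: 0.0
```

```bash
python3 - <<'E'
from h import *
from rig import telemetry,cams
c=cams.capture('wrist');cv2.imwrite('pics/w2.png',c['frame'][:,:,::-1])
s=telemetry.read_state();print(s['position'],s['contact_force'],s['wrist_torque'],s['joint_positions'][5])
E
```

```text
[ 0.56551499 -0.01889218  0.09007104] [-0.16128123 -0.14014894  0.95767395] [-0.00950893 -0.00712418 -0.01526805] 1.1999669660879597
```

View pics/w2.png

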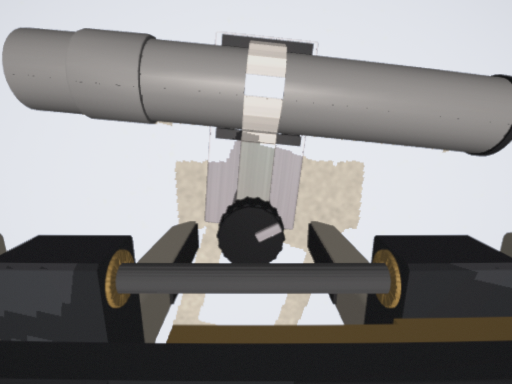

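The fingers straddle the knob: knob at (250,232), finger tips near (192,230) and (315,228), with the rib at (268,232). I'll check the centre along tool x before closing.

```bash
python3 - <<'E'
from h import *
from rig import cams,telemetry
c=cams.capture('wrist');s=telemetry.read_state();print(s['position'])
R=np.array(s['tool_rot']);g=s['position']-R[:,2]*.019
print('grasp pt px',proj(c,g),'tcp px',proj(c,s['position']))
for px,z in (((250.5,232),.114),((251,227),.114)): print(plane(c,px,z))
f=c['frame'].max(2);print(f[190:275:3,250],f[232,205:300:3])
E
```

```text
[ 0.56528843 -0.0188122   0.08975791]
grasp pt px [252.10511022 234.33969518] tcp px [252.13555435 224.26974718]
[ 0.56853381 -0.01696293  0.114     ]
[ 0.57178782 -0.01646407  0.114     ]
[167 168 154  25  21  24  40  39  39  39  37  39  37  37  39  39  37  38
  37  37  37  37  36  34  35  46  62  70  77] [217 208 206 206 132  34  37  38  37  38  37  37  38  38  36  39  39  75
 124 168 180 180 177 177 173  98  84 203 201 205 202 203]
```

Request:
{"fn": "carry_out", "kwargs": {"series": [{"jaw": -1, "dp": [0, 0, 0], "turn": 0}, {"jaw": -1, "dp": [0, 0, 0], "turn": 0}, {"jaw": -1, "dp": [0, 0, 0], "turn": 0}, {"jaw": -1, "dp": [0, 0, 0], "turn": 0}, {"jaw": -1, "dp": [0, 0, 0], "turn": 0}, {"jaw": -1, "dp": [0, 0, 0], "turn": 0}, {"jaw": -1, "dp": [0, 0, 0], "turn": 0}, {"jaw": -1, "dp": [0, 0, 0], "turn": 0}]}}

```text
t: 3.42
position: [0.5646, -0.0181, 0.0889]
tool_rot: [[0.97, 0.245, -0.0], [0.245, -0.97, 0.001], [0.0, -0.001, -1.0]]
contact_force: [-1.2, 5.8, 2.2]
grip_width: 0.0399
grip_force: 25.0
```

To row units: 2 mm / 800 = 0.0025, -0.4 rad / 6.2832 = -0.0637.

Request:
{"fn": "carry_out", "kwargs": {"series": [{"jaw": -1, "dp": [0, 0, 0.0025], "turn": 0}, {"jaw": -1, "dp": [0, 0, 0.0025], "turn": -0.0159}, {"jaw": -1, "dp": [0, 0, 0.0025], "turn": -0.0318}, {"jaw": -1, "dp": [0, 0, 0.0025], "turn": -0.0477}, {"jaw": -1, "dp": [0, 0, 0.0025], "turn": -0.0637}, {"jaw": -1, "dp": [0, 0, 0.0025], "turn": -0.0637}, {"jaw": -1, "dp": [0, 0, 0.0025], "turn": -0.0637}]}}

```text
t: 4.0
position: [0.5647, -0.0177, 0.0883]
tool_rot: [[0.797, 0.604, 0.0], [0.604, -0.797, 0.001], [0.001, -0.001, -1.0]]
contact_force: [-7.4, 6.7, 13.5]
grip_width: 0.0402
grip_force: 25.0
```

To row units: -0.35 rad / 6.2832 = -0.0557.

Request:
{"fn": "carry_out", "kwargs": {"series": [{"jaw": -1, "dp": [0, 0, 0], "turn": -0.0159}, {"jaw": -1, "dp": [0, 0, 0], "turn": -0.0318}, {"jaw": -1, "dp": [0, 0, 0], "turn": -0.0477}, {"jaw": -1, "dp": [0, 0, 0], "turn": -0.0557}, {"jaw": -1, "dp": [0, 0, 0], "turn": -0.0557}, {"jaw": -1, "dp": [0, 0, 0], "turn": -0.0557}]}}

```text
t: 4.5
position: [0.5642, -0.0174, 0.0878]
tool_rot: [[0.542, 0.84, -0.001], [0.84, -0.542, 0.002], [0.001, -0.002, -1.0]]
contact_force: [-7.4, 8.0, 12.2]
grip_width: 0.04
grip_force: 25.0
```

To row units: -0.3 rad / 6.2832 = -0.0477.

Request:
{"fn": "carry_out", "kwargs": {"series": [{"jaw": -1, "dp": [0, 0, 0], "turn": -0.0159}, {"jaw": -1, "dp": [0, 0, 0], "turn": -0.0318}, {"jaw": -1, "dp": [0, 0, 0], "turn": -0.0477}, {"jaw": -1, "dp": [0, 0, 0], "turn": -0.0477}, {"jaw": -1, "dp": [0, 0, 0], "turn": -0.0477}]}}

```text
t: 4.92
position: [0.5635, -0.0173, 0.0857]
tool_rot: [[0.269, 0.963, -0.003], [0.963, -0.269, 0.002], [0.001, -0.003, -1.0]]
contact_force: [-2.0, 8.5, -2.7]
grip_width: 0.04
grip_force: 25.0
```

```bash
python3 - <<'E'
from h import *
from rig import cams,telemetry
c=cams.capture('scene');np.savez('s2.npz',**c)
i=cv2.resize(c['frame'][150:230,190:300],None,fx=7,fy=7,interpolation=2);cv2.imwrite('pics/s2.png',i[:,:,::-1]);print(telemetry.read_state()['joint_positions'][5])
E
```

```text
0.14981875472245423
```

View pics/s2.png

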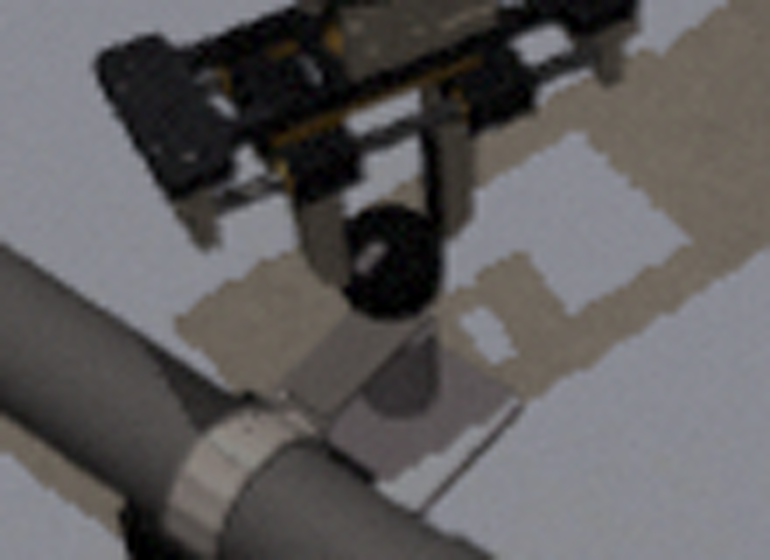

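The upward force vanished and z fell, so the bolt is past the ledge. The crop shows the rib pointing toward the tube (clamp +x), as it should. I'll lower the hand until it seats.

To row units: 5.5 mm / 800 = 0.0069, 5 mm / 800 = 0.0063.

Request:
{"fn": "carry_out", "kwargs": {"series": [{"jaw": -1, "dp": [0, 0, 0.0025], "turn": 0}, {"jaw": -1, "dp": [0, 0, 0.005], "turn": 0}, {"jaw": -1, "dp": [0, 0, 0.0063], "turn": 0}, {"jaw": -1, "dp": [0, 0, 0.0069], "turn": 0}, {"jaw": -1, "dp": [0, 0, 0.0069], "turn": 0}, {"jaw": -1, "dp": [0, 0, 0.0069], "turn": 0}]}}

```text
t: 5.47
position: [0.5637, -0.0173, 0.0812]
tool_rot: [[0.27, 0.963, -0.002], [0.963, -0.27, 0.002], [0.001, -0.003, -1.0]]
contact_force: [-5.8, 8.6, 5.7]
grip_width: 0.0403
grip_force: 25.0
```

To row units: 1 mm / 800 = 0.0013.

Request:
{"fn": "carry_out", "kwargs": {"series": [{"jaw": -1, "dp": [0, 0, 0.0013], "turn": 0}, {"jaw": -1, "dp": [0, 0, 0.0013], "turn": 0}, {"jaw": -1, "dp": [0, 0, 0.0013], "turn": 0}, {"jaw": -1, "dp": [0, 0, 0.0013], "turn": 0}]}}

```text
t: 5.8
position: [0.5638, -0.0173, 0.081]
tool_rot: [[0.27, 0.963, -0.002], [0.963, -0.27, 0.002], [0.001, -0.002, -1.0]]
contact_force: [-7.9, 8.9, 10.8]
grip_width: 0.0399
grip_force: 25.0
```

```bash
python3 - <<'E'
from rig import telemetry
s=telemetry.read_state();print(s['position'],s['contact_force'],s['joint_positions'][5])
E
```

```text
[ 0.56379103 -0.01734442  0.0809679 ] [-7.92448307  8.87922013 10.77175645] 0.1500316901406066
```

Seated at about -7.8 mm. Now forward (clockwise), lowering 8 mm per turn.

To row units: 1.5 mm / 800 = 0.0019, 1.2 mm / 800 = 0.0015, 1.2 rad / 6.2832 = 0.191.

Request:
{"fn": "carry_out", "kwargs": {"series": [{"jaw": -1, "dp": [0, 0, 0.0002], "turn": 0.0191}, {"jaw": -1, "dp": [0, 0, 0.0004], "turn": 0.0382}, {"jaw": -1, "dp": [0, 0, 0.0006], "turn": 0.0573}, {"jaw": -1, "dp": [0, 0, 0.0008], "turn": 0.0764}, {"jaw": -1, "dp": [0, 0, 0.0009], "turn": 0.0955}, {"jaw": -1, "dp": [0, 0, 0.0011], "turn": 0.1146}, {"jaw": -1, "dp": [0, 0, 0.0014], "turn": 0.1337}, {"jaw": -1, "dp": [0, 0, 0.0015], "turn": 0.1528}, {"jaw": -1, "dp": [0, 0, 0.0018], "turn": 0.1719}, {"jaw": -1, "dp": [0, 0, 0.0019], "turn": 0.191}]}}

```text
t: 6.63
position: [0.5648, -0.0183, 0.0795]
tool_rot: [[0.996, 0.091, 0.0], [0.091, -0.996, 0.0], [0.0, -0.0, -1.0]]
contact_force: [-3.0, 4.4, 6.9]
grip_width: 0.0404
grip_force: 25.0
```

To row units: 1.5 mm / 800 = 0.0019, 1.4 mm / 800 = 0.0018, 1.2 rad / 6.2832 = 0.191.

Request:
{"fn": "carry_out", "kwargs": {"series": [{"jaw": -1, "dp": [0, 0, 0.0002], "turn": 0.0191}, {"jaw": -1, "dp": [0, 0, 0.0004], "turn": 0.0382}, {"jaw": -1, "dp": [0, 0, 0.0006], "turn": 0.0573}, {"jaw": -1, "dp": [0, 0, 0.0008], "turn": 0.0764}, {"jaw": -1, "dp": [0, 0, 0.0009], "turn": 0.0955}, {"jaw": -1, "dp": [0, 0, 0.0011], "turn": 0.1146}, {"jaw": -1, "dp": [0, 0, 0.0014], "turn": 0.1337}, {"jaw": -1, "dp": [0, 0, 0.0015], "turn": 0.1528}, {"jaw": -1, "dp": [0, 0, 0.0018], "turn": 0.1719}, {"jaw": -1, "dp": [0, 0, 0.0019], "turn": 0.191}]}}

```text
t: 7.47
position: [0.5641, -0.0196, 0.0779]
tool_rot: [[0.445, -0.895, -0.001], [-0.895, -0.445, -0.001], [0.001, 0.002, -1.0]]
contact_force: [-7.4, -0.6, 8.1]
grip_width: 0.0404
grip_force: 25.0
```

Request:
{"fn": "carry_out", "kwargs": {"series": [{"jaw": -1, "dp": [0, 0, 0], "turn": 0}, {"jaw": -1, "dp": [0, 0, 0], "turn": 0}, {"jaw": -1, "dp": [0, 0, 0], "turn": 0}]}}

```text
t: 7.72
position: [0.564, -0.0197, 0.0779]
tool_rot: [[0.45, -0.893, -0.001], [-0.893, -0.45, -0.001], [0.001, 0.002, -1.0]]
contact_force: [-5.4, -0.9, 9.2]
grip_width: 0.04
grip_force: 25.0
```

```bash
python3 - <<'E'
from h import *
from rig import telemetry,cams
s=telemetry.read_state();print(s['position'],s['contact_force'],s['joint_positions'][5],s['tool_rot'][0][0],s['tool_rot'][1][0])
E
```

```text
[ 0.56402458 -0.01965094  0.07789278] [-5.38766534 -0.86446034  9.23992733] 2.5501629713848057 0.45044703649108386 -0.8928029631251311
```

Turned 2.4 rad and z followed the pitch with no slip. Now release, wind the wrist back by 4.2 rad, and regrip.

To row units: -1 mm / 800 = -0.0013.

Request:
{"fn": "carry_out", "kwargs": {"series": [{"jaw": 0.5, "dp": [0, 0, -0.0013], "turn": 0}, {"jaw": 0.5, "dp": [0, 0, -0.0013], "turn": 0}, {"jaw": 0.5, "dp": [0, 0, -0.0013], "turn": 0}, {"jaw": 0.5, "dp": [0, 0, -0.0013], "turn": 0}, {"jaw": 0.5, "dp": [0, 0, -0.0013], "turn": 0}, {"jaw": 0.5, "dp": [0, 0, -0.0013], "turn": 0}]}}

```text
t: 8.22
position: [0.5647, -0.0188, 0.0782]
tool_rot: [[0.451, -0.893, -0.0], [-0.893, -0.451, -0.0], [0.0, 0.0, -1.0]]
contact_force: [-0.7, -0.3, 0.3]
grip_width: 0.0695
grip_force: 0.0
```

To row units: -1.2 rad / 6.2832 = -0.191.

Request:
{"fn": "carry_out", "kwargs": {"series": [{"jaw": 0.5, "dp": [0, 0, 0], "turn": -0.0191}, {"jaw": 0.5, "dp": [0, 0, 0], "turn": -0.0382}, {"jaw": 0.5, "dp": [0, 0, 0], "turn": -0.0573}, {"jaw": 0.5, "dp": [0, 0, 0], "turn": -0.0764}, {"jaw": 0.5, "dp": [0, 0, 0], "turn": -0.0955}, {"jaw": 0.5, "dp": [0, 0, 0], "turn": -0.1146}, {"jaw": 0.5, "dp": [0, 0, 0], "turn": -0.1337}, {"jaw": 0.5, "dp": [0, 0, 0], "turn": -0.1528}, {"jaw": 0.5, "dp": [0, 0, 0], "turn": -0.1719}, {"jaw": 0.5, "dp": [0, 0, 0], "turn": -0.191}]}}

```text
t: 9.05
position: [0.5647, -0.0188, 0.0783]
tool_rot: [[0.995, 0.103, 0.0], [0.103, -0.995, -0.0], [0.0, 0.0, -1.0]]
contact_force: [0.8, -0.8, -0.0]
grip_width: 0.0696
grip_force: 0.0
```

To row units: -1.2 rad / 6.2832 = -0.191.

Request:
{"fn": "carry_out", "kwargs": {"series": [{"jaw": 0.5, "dp": [0, 0, 0], "turn": -0.0191}, {"jaw": 0.5, "dp": [0, 0, 0], "turn": -0.0382}, {"jaw": 0.5, "dp": [0, 0, 0], "turn": -0.0573}, {"jaw": 0.5, "dp": [0, 0, 0], "turn": -0.0764}, {"jaw": 0.5, "dp": [0, 0, 0], "turn": -0.0955}, {"jaw": 0.5, "dp": [0, 0, 0], "turn": -0.1146}, {"jaw": 0.5, "dp": [0, 0, 0], "turn": -0.1337}, {"jaw": 0.5, "dp": [0, 0, 0], "turn": -0.1528}, {"jaw": 0.5, "dp": [0, 0, 0], "turn": -0.1719}, {"jaw": 0.5, "dp": [0, 0, 0], "turn": -0.191}]}}

```text
t: 9.88
position: [0.5647, -0.0188, 0.0783]
tool_rot: [[0.265, 0.964, 0.0], [0.964, -0.265, -0.0], [-0.0, 0.0, -1.0]]
contact_force: [0.1, -0.2, 0.3]
grip_width: 0.0695
grip_force: 0.0
```

To row units: -1.2 rad / 6.2832 = -0.191.

Request:
{"fn": "carry_out", "kwargs": {"series": [{"jaw": 0.5, "dp": [0, 0, 0], "turn": -0.0191}, {"jaw": 0.5, "dp": [0, 0, 0], "turn": -0.0382}, {"jaw": 0.5, "dp": [0, 0, 0], "turn": -0.0573}, {"jaw": 0.5, "dp": [0, 0, 0], "turn": -0.0764}, {"jaw": 0.5, "dp": [0, 0, 0], "turn": -0.0955}, {"jaw": 0.5, "dp": [0, 0, 0], "turn": -0.1146}, {"jaw": 0.5, "dp": [0, 0, 0], "turn": -0.1337}, {"jaw": 0.5, "dp": [0, 0, 0], "turn": -0.1528}, {"jaw": 0.5, "dp": [0, 0, 0], "turn": -0.1719}, {"jaw": 0.5, "dp": [0, 0, 0], "turn": -0.191}]}}

```text
t: 10.72
position: [0.5647, -0.0188, 0.0782]
tool_rot: [[-0.803, 0.596, -0.0], [0.596, 0.803, -0.0], [0.0, -0.0, -1.0]]
contact_force: [-0.0, 0.2, 0.6]
grip_width: 0.0694
grip_force: 0.0
```

To row units: -0.6 rad / 6.2832 = -0.0955.

Request:
{"fn": "carry_out", "kwargs": {"series": [{"jaw": 0.5, "dp": [0, 0, 0], "turn": -0.0191}, {"jaw": 0.5, "dp": [0, 0, 0], "turn": -0.0382}, {"jaw": 0.5, "dp": [0, 0, 0], "turn": -0.0573}, {"jaw": 0.5, "dp": [0, 0, 0], "turn": -0.0764}, {"jaw": 0.5, "dp": [0, 0, 0], "turn": -0.0955}, {"jaw": 0.5, "dp": [0, 0, 0], "turn": -0.0955}, {"jaw": 0.5, "dp": [0, 0, 0], "turn": -0.0955}, {"jaw": 0.5, "dp": [0, 0, 0], "turn": -0.0955}]}}

```text
t: 11.38
position: [0.5647, -0.0188, 0.0783]
tool_rot: [[-0.999, 0.049, -0.0], [0.049, 0.999, -0.0], [0.0, -0.0, -1.0]]
contact_force: [-0.5, 0.8, -0.2]
grip_width: 0.0696
grip_force: 0.0
```

```bash
python3 - <<'E'
from h import *
from rig import telemetry,cams
c=cams.capture('wrist');cv2.imwrite('pics/w3.png',c['frame'][:,:,::-1])
s=telemetry.read_state();print(s['position'],s['contact_force'],s['joint_positions'][5],s['tool_rot'][0][0],s['tool_rot'][1][0])
print(proj(c,s['position']-np.array(s['tool_rot'])[:,2]*.019))
E
```

```text
[ 0.5646881  -0.01877617  0.07830243] [-0.05029233  0.44914018  0.30897444] -1.6465698959097097 -0.9988388665569051 0.04817589209122589
[252.44370029 230.93582109]
```

View pics/w3.png

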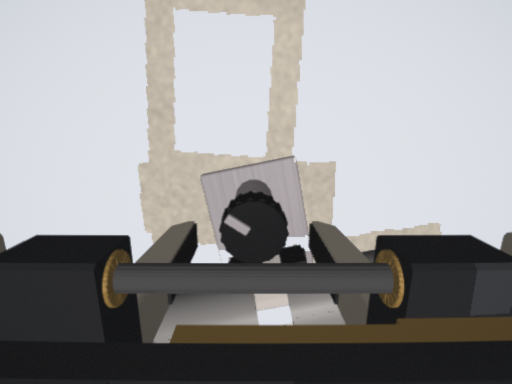

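The wrist view shows the knob at (254,230), centred between the fingers. The rib at (236,223) matches the 2.4 rad turned. Regrip and turn the remaining 3.88 rad.

Request:
{"fn": "carry_out", "kwargs": {"series": [{"jaw": -1, "dp": [0, 0, 0], "turn": 0}, {"jaw": -1, "dp": [0, 0, 0], "turn": 0}, {"jaw": -1, "dp": [0, 0, 0], "turn": 0}, {"jaw": -1, "dp": [0, 0, 0], "turn": 0}, {"jaw": -1, "dp": [0, 0, 0], "turn": 0}, {"jaw": -1, "dp": [0, 0, 0], "turn": 0}, {"jaw": -1, "dp": [0, 0, 0], "turn": 0}, {"jaw": -1, "dp": [0, 0, 0], "turn": 0}]}}

```text
t: 12.1
position: [0.5647, -0.0184, 0.0784]
tool_rot: [[-0.999, 0.045, 0.0], [0.045, 0.999, 0.0], [-0.0, 0.0, -1.0]]
contact_force: [0.6, 3.1, 0.4]
grip_width: 0.0401
grip_force: 25.0
```

To row units: 2 mm / 800 = 0.0025, 1.8 mm / 800 = 0.0023, 1.2 rad / 6.2832 = 0.191.

Request:
{"fn": "carry_out", "kwargs": {"series": [{"jaw": -1, "dp": [0, 0, 0.0005], "turn": 0.0191}, {"jaw": -1, "dp": [0, 0, 0.0008], "turn": 0.0382}, {"jaw": -1, "dp": [0, 0, 0.001], "turn": 0.0573}, {"jaw": -1, "dp": [0, 0, 0.0011], "turn": 0.0764}, {"jaw": -1, "dp": [0, 0, 0.0013], "turn": 0.0955}, {"jaw": -1, "dp": [0, 0, 0.0015], "turn": 0.1146}, {"jaw": -1, "dp": [0, 0, 0.0018], "turn": 0.1337}, {"jaw": -1, "dp": [0, 0, 0.002], "turn": 0.1528}, {"jaw": -1, "dp": [0, 0, 0.0023], "turn": 0.1719}, {"jaw": -1, "dp": [0, 0, 0.0025], "turn": 0.191}]}}

```text
t: 12.93
position: [0.5638, -0.0197, 0.0765]
tool_rot: [[-0.314, 0.949, -0.002], [0.949, 0.314, -0.002], [-0.001, -0.002, -1.0]]
contact_force: [-6.6, -3.3, 5.3]
grip_width: 0.0402
grip_force: 25.0
```

To row units: 1.5 mm / 800 = 0.0019, 1.4 mm / 800 = 0.0018, 1.2 rad / 6.2832 = 0.191.

Request:
{"fn": "carry_out", "kwargs": {"series": [{"jaw": -1, "dp": [0, 0, 0.0002], "turn": 0.0191}, {"jaw": -1, "dp": [0, 0, 0.0004], "turn": 0.0382}, {"jaw": -1, "dp": [0, 0, 0.0006], "turn": 0.0573}, {"jaw": -1, "dp": [0, 0, 0.0008], "turn": 0.0764}, {"jaw": -1, "dp": [0, 0, 0.0009], "turn": 0.0955}, {"jaw": -1, "dp": [0, 0, 0.0011], "turn": 0.1146}, {"jaw": -1, "dp": [0, 0, 0.0014], "turn": 0.1337}, {"jaw": -1, "dp": [0, 0, 0.0015], "turn": 0.1528}, {"jaw": -1, "dp": [0, 0, 0.0018], "turn": 0.1719}, {"jaw": -1, "dp": [0, 0, 0.0019], "turn": 0.191}]}}

```text
t: 13.77
position: [0.5623, -0.0192, 0.0747]
tool_rot: [[0.771, 0.637, -0.005], [0.637, -0.771, -0.001], [-0.004, -0.003, -1.0]]
contact_force: [-12.3, -0.1, 9.9]
grip_width: 0.0398
grip_force: 25.0
```

To row units: 1.5 mm / 800 = 0.0019, 1.4 mm / 800 = 0.0018, 1.2 rad / 6.2832 = 0.191.

Request:
{"fn": "carry_out", "kwargs": {"series": [{"jaw": -1, "dp": [-0.001, -0.0008, 0.0002], "turn": 0.0191}, {"jaw": -1, "dp": [-0.001, -0.0008, 0.0004], "turn": 0.0382}, {"jaw": -1, "dp": [-0.001, -0.0008, 0.0006], "turn": 0.0573}, {"jaw": -1, "dp": [-0.001, -0.0008, 0.0008], "turn": 0.0764}, {"jaw": -1, "dp": [-0.001, -0.0008, 0.0009], "turn": 0.0955}, {"jaw": -1, "dp": [-0.001, -0.0008, 0.0011], "turn": 0.1146}, {"jaw": -1, "dp": [-0.001, -0.0008, 0.0014], "turn": 0.1337}, {"jaw": -1, "dp": [-0.001, -0.0008, 0.0015], "turn": 0.1528}, {"jaw": -1, "dp": [-0.001, -0.0008, 0.0018], "turn": 0.1719}, {"jaw": -1, "dp": [-0.001, -0.0008, 0.0019], "turn": 0.191}]}}

```text
t: 14.6
position: [0.562, -0.0178, 0.0733]
tool_rot: [[0.873, -0.487, -0.003], [-0.487, -0.873, 0.002], [-0.004, 0.0, -1.0]]
contact_force: [-8.0, 6.2, 6.7]
grip_width: 0.0404
grip_force: 25.0
```

To row units: 0.2 mm / 800 = 0.0003, 0.1 mm / 800 = 0.0001, 0.28 rad / 6.2832 = 0.0446.

Request:
{"fn": "carry_out", "kwargs": {"series": [{"jaw": -1, "dp": [0, 0, 0.0001], "turn": 0.0191}, {"jaw": -1, "dp": [0, 0, 0.0003], "turn": 0.0382}, {"jaw": -1, "dp": [0, 0, 0.0003], "turn": 0.0446}, {"jaw": -1, "dp": [0, 0, 0], "turn": 0.0446}, {"jaw": -1, "dp": [0, 0, 0], "turn": 0.0446}, {"jaw": -1, "dp": [0, 0, 0], "turn": 0.0446}, {"jaw": -1, "dp": [0, 0, 0], "turn": 0.0446}, {"jaw": -1, "dp": [0, 0, 0], "turn": 0.0446}]}}

```text
t: 15.27
position: [0.5622, -0.0175, 0.0732]
tool_rot: [[0.709, -0.705, -0.003], [-0.705, -0.709, 0.002], [-0.004, 0.001, -1.0]]
contact_force: [-8.1, 6.2, 5.9]
grip_width: 0.0399
grip_force: 25.0
```

```bash
python3 - <<'E'
from h import *
from rig import cams,telemetry
c=cams.capture('scene')
i=cv2.resize(c['frame'][150:230,190:300],None,fx=7,fy=7,interpolation=2);cv2.imwrite('pics/s3.png',i[:,:,::-1])
s=telemetry.read_state();print(s['position'],s['contact_force'],s['joint_positions'][5],s['tool_rot'][0][0],s['tool_rot'][1][0],s['grip_force'])
E
```

```text
[ 0.56220161 -0.01749749  0.0731699 ] [-6.74134835  6.36626795  5.83523809] 2.2298139097414302 0.7089011815234177 -0.705298536262507 25.001186728477478
```

View pics/s3.png

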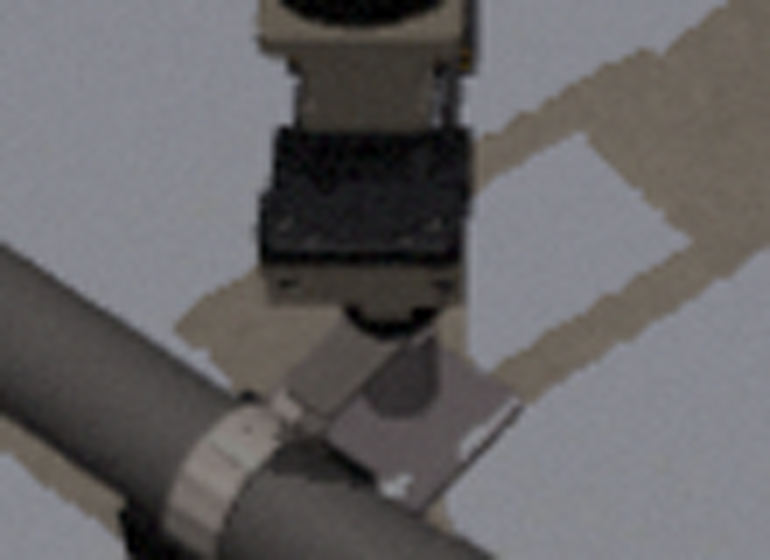

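The scene view shows the knob gripped, but the gripper hides the rib, so I'll check it with the wrist camera.

```bash
python3 - <<'E'
from h import *
from rig import cams
c=cams.capture('wrist');cv2.imwrite('pics/w4.png',c['frame'][:,:,::-1])
m=plane(c,(0,0),.102)
E
```

```text
(no output)
```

View pics/w4.png

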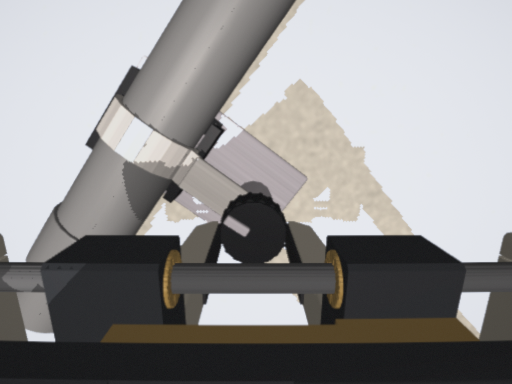

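The rib at (236,226), relative to the knob at (253,229), points along the strap toward the tube. That is the clamp's +x, the same as at the drop. Grip is 25 N and the arm is still, so I'm handing in.

```bash
python3 -c "
from rig import order
print(order.hand_in())"
```

```text
the job is handed in; nothing more can be done
None
```

I handed the job in with the bolt dropped into the thread, screwed one full turn forward (about 16 mm below its start height) and the knob still held at 25 N; no verdict came back.

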